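# Load the ink crate and latch its gate

### The job

Put the small ink jar (the smaller of the two standing on the open bench to the right of the crate) into the free half of the open ink crate, upright beside the jar already in it. Then push the crate's gate shut, gently and by feel, until its sprung latch rides over the keeper and snaps in, so that the gate stays shut by itself. Do not slam or ram the gate, and leave the other jars where they stand.

Things in the scene. Friction and masses are not known exactly. Their poses are not given: they have to be found in the camera images.
- crate: open-topped plywood ink crate screwed to the bench, 150 (x) x 210 (y) x 60 mm high; origin: centre of its underside, on the bench; x points from the open front to the back wall, y to its hinge side. Walls 8 mm, floor 6 mm thick; clear inside from x = -65 to +67, y = -97 to +97 mm. Only the gate closes the front. A steel keeper bracket on the right wall's outside reaches to x = -98, y = -128 mm.
- crate_slot (a point): middle of the crate's free half (the hinge side), on the inner floor 6 mm above the bench, at crate x = -5, y = +47 mm; axes as the crate's. Room for the jar with open fingers before and behind it (along the crate's x).
- gate (a joint): gate angle in rad, 0 = nominally shut (square across the front), growing as it opens to the crate's -x. Aluminium panel 6 mm thick, 190 mm long, 8 to 60 mm above the bench. It stays where it is left. It latches somewhere from -0.025 to +0.025 rad: keeper and buffer sit in slots, set up to 5 mm nearer or farther from crate to crate (not measured). Closing faster than 2 rad/s is slamming.
- bolt (a joint): how far the latch bolt is pushed back into its case on the gate, in m: 0 = fully sprung out, about 0.007 while riding over the keeper's lip. The bolt has a bevel on its leading side and a flat back; it is out both when the gate is open and when it is latched. Its spring gives 3 N out, 6.5 N when pushed back.
- bolt_tip (a point): tip of the latch bolt at the gate's free edge, 40 mm above the bench. Its bevel first touches the keeper about 16 mm (0.08 rad) before it snaps in; at about that point the gate meets a rubber buffer, which then resists with 5 N per mm at the free edge. Friction of the latch varies a little. Once latched the gate cannot be drawn open; it has under 2 mm of play.
- gate_push (a point): point on the gate's outer face, 140 mm from the hinge axis, 34 mm above the bench: a good place to push. Axes: -x out of the outer face (against the push), -y to the free edge, z up. The latch case (18 mm proud) begins 28 mm nearer the free edge. Riding over takes about 10 N here; 15 to 18 N is enough to latch it; over 25 N on crate or gate is ramming.
- gate_hinge (a point): point on the gate's upright hinge axis, 34 mm above the bench, at crate x = -75, y = +103 mm
- small_jar: the small ink jar with a black screw lid, on the bench to the right of the crate, 47 mm diameter, 42 mm high, 0.16 kg; origin in the centre of its underside, z up
- large_jar: a larger ink jar on the bench with a white lid, 55 mm diameter, 55 mm high; to be left alone; origin in the centre of its underside
- crate_jar: the ink jar already in the crate, white lid, 55 mm diameter, 55 mm high, in the half away from the hinge; to be left alone; origin in the centre of its underside
Things that resemble listed ones, but are neither listed nor needed, are in the scene too. Leave any orange or turquoise look-alike of the small_jar alone.

How it is judged:
On the way, in this order (a step that is already met when the one before it is completed fails the run):
1. the small jar stands upright on the floor of the crate, the gate still open (x of small_jar in the frame of crate between -0.042 and 0.046 m and y of small_jar in the frame of crate between -0.076 and 0.076 m and z of small_jar in the frame of crate below 0.011 m and angle between small_jar's own z axis and vertical below 0.15 rad and value of joint gate above 0.1 rad), for 0.2 s.
2. the gate is shut and its bolt has sprung out behind the keeper (value of joint gate below 0.038 rad and value of joint bolt below 0.002 m), for 0.2 s.
At the end, for the whole second after the job is handed in: The gate is latched: its angle is below 0.038 rad with the bolt sprung out (pushed back less than 2 mm), and it stays so by itself. The small jar stands upright (within 0.15 rad), still, on the floor of the crate behind the gate (all of step 2 and x of small_jar in the frame of crate between -0.044 and 0.046 m and y of small_jar in the frame of crate between -0.076 and 0.076 m and z of small_jar in the frame of crate below 0.011 m and angle between small_jar's own z axis and vertical below 0.15 rad and linear speed of small_jar below 0.02 m/s); the robot touches nothing.
It fails at once if the robot presses on the crate or its gate with more than 25 N (contact force between any of the fingers, the arm and crate above 25 N).
It fails at once if the gate is slammed (closing faster than 2 rad/s) (velocity of joint gate below -2 rad/s).
It fails at once if the large jar on the bench is moved more than 30 mm or tipped (distance of large_jar from where it was at the start of the episode above 0.03 m or angle between large_jar's own z axis and vertical above 0.3 rad).
It fails at once if the jar already in the crate is moved more than 30 mm or tipped (distance of crate_jar from where it was at the start of the episode above 0.03 m or angle between crate_jar's own z axis and vertical above 0.3 rad).
It also fails if it takes over 58 s, if anything falls off the work surface, if the arm or the gripper's body presses on something with over 40 N, if the wrist force passes 120 N, or if a joint passes its speed limit or range.

### The arm

A 7-joint arm with a two-finger parallel gripper is mounted at the origin on a cart in front of the work surface, level with it; the furniture and walls round the work are solid. World frame = base frame: x ahead of the robot, y to its left, z up, the work surface at z = 0. Lengths are in m, angles in rad, forces in N, time in s.
With the tool pointing down it reaches from about 0.35 to 0.9 m from the base axis. Payload 8.1 kg.
Tool frame: the origin (TCP) lies at the very end of the fingers, on their centre line; the grasp point (between the pads) lies 19 mm behind it; z points along the fingers, y is the line along which they close (so a half turn about z gives the same grasp; the last joint's range is limited). The gripper opens to 85 mm and grips with 20 to 120 N. Pads are 22 mm wide; open, the fingers measure 114 mm over their backs; the gripper's body (76 mm by 85 mm) begins 54 mm behind the grasp point. The pads swing forward as they close: fully open they stand 13 mm farther back than shut.
Start: joints at [1.164, 0.434, 0.025, 1.573, -0.012, 1.134, -0.075], TCP at [0.187, -0.596, 0.231] pointing down, gripper open.
Joint ranges: [-2.62, 2.62], [-0.44, 2.09], [-1.27, 1.32], [0.08, 2.57], [-1.32, 4.46], [0.12, 2], [-2.74, 2.74]. Speed limits (rad/s): [2.22, 2.22, 3.01, 3.01, 3.14, 3.14, 3.14].

### API

Orientations are given as a rotation vector (axis times angle).
In Python, from plant import * gives the robot as it stands.
- The arm moves only by the shell command python3 -m creep 'ROWS' [OPENING] [FORCE]. ROWS is JSON, a list of rows, each a list of 6 numbers: the shift along the world's x, y, z scaled (see below), then the turn, a rotation vector about the world's x, y, z scaled (see below). A call has 1 to 20 rows; each row is the pose to reach, as a shift and turn from the pose commanded when the call began; what a row does not reach only later rows make up. The controller multiplies each number of a shift by 120 mm and each number of a turn by pi/4 rad. A row lasts 1/8 s, in which the tool goes at most 62.5 mm and 10.7 degrees, less where a joint would pass 70% of its speed; a pose out of reach is approached as far as the arm can. A call with a number of a shift or a turn outside -1 to 1 is refused whole. A call with a gripper value outside its range is refused whole. OPENING is the gripper's target within -1 to 1 (fully open at 1, half-way at 0, shut at -1), set as the call begins (- or left out, the last holds). The fingers move at their own pace and stop on an object; FORCE is the grip in N (left out, the last holds). Time passes only in rows, so rows that repeat a pose let the fingers close. It gives the time, the measured TCP pose, the force and the opening at its end, in the units of the state.
- read_state(): the state, without advancing time (a new reading comes with each control period).
- camera(name): name is "scene" or "top" or "wrist"; returns the picture (384x512x3 uint8, red, green, blue); there is no depth.
- calibration(name): a dict with "fx", "fy", "cx", "cy" (pixels), "dist" ([k1, k2, p1, p2, k3] as OpenCV has them; the pictures are not rectified), "R" (3x3) and "t" (3): a world point X has camera coordinates R X + t. Camera axes: x right, y down, z forward; pixel columns grow to the right and rows downward; lengths in m; the calibration is good to about 2 mm. A picture is of the moment at which its call begins: read the wrist's pose just before it. calibration takes no time and is no camera call; for the wrist camera it gives the pose at the moment of the call.
- close_job(): hands the job in, once; it reports no verdict.
Trained networks look in the newest picture that a camera, given by its name, has taken for a name from the list of things; names that differ only in an ending like _2 or _b are one class to them, and where a whole thing is asked for, a point or a joint stands for the part that bears it (a point fixed in the world has none). Each returns a list of dicts, best first, with "conf" (0 to 1); they miss things now and then, are a little off and sometimes report something else, mostly with a low value. They report only what shows in the picture. A call takes as long as a camera call. They do not tell look-alikes from the thing itself.
- recognise(camera, target): "rect" ([centre column, centre row, width, height] in pixels, round what is visible of it).
The state is a dict: "time_s": time; "joints": joint angles; "qvel": joint speeds; "joint_torque": joint torques, N m; "tool_pos": TCP position; "tcp_rot": TCP orientation; "ft_force": force on the tool from outside, world axes, zero at the start; "torque": the same for the moment, N m; "finger_gap": finger opening in m.
Only numpy, scipy, OpenCV 4.12 (cv2) and the standard library are available. Lean on these libraries where they do the work, as an engineer would, in place of code of your own. Each camera call takes 0.05 s, during which the arm holds its last target. There are 200 camera calls.

## Working session

There is one attempt and no reset: what is moved stays moved. The work goes in short steps, Python scripts to look and compute and a shell command to move; the robot and the scene stay as the last step left them, time stands still between calls to the robot, and variables do not carry over. Pictures are saved under pics/ and viewed, on a budget of 10 in all, crops included, one or two more only if the job needs it, and the job is handed in when it is done.

```bash
mkdir -p pics; ls
cat > h.py <<'E'
from plant import *
import numpy as np, cv2
def K(c): return np.array([[c['fx'],0,c['cx']],[0,c['fy'],c['cy']],[0,0,1.]])
def px2w(name,uv,z,c=None):
    c=c or calibration(name); R=np.array(c['R']); t=np.array(c['t'])
    n=cv2.undistortPoints(np.array([[uv]],float),K(c),np.array(c['dist'],float))[0,0]
    d=R.T@np.array([n[0],n[1],1]); o=-R.T@t
    return o+d*(z-o[2])/d[2]
def w2px(name,X,c=None):
    c=c or calibration(name)
    return cv2.projectPoints(np.array([X],float),cv2.Rodrigues(np.array(c['R'],float))[0],np.array(c['t'],float),K(c),np.array(c['dist'],float))[0][0,0]
def save(name,f,box=None,s=1):
    im=camera(name)
    if box: im=im[box[1]:box[3],box[0]:box[2]]
    im=cv2.resize(im,None,fx=s,fy=s,interpolation=cv2.INTER_CUBIC)
    cv2.imwrite('pics/'+f,im[:,:,::-1])
E
python3 - <<'E'
from h import *
s=read_state(); print(s)
a=camera('top');b=camera('scene')
cv2.imwrite('pics/a.png',cv2.resize(a,(800,600))[:,:,::-1]); cv2.imwrite('pics/b.png',cv2.resize(b,(800,600))[:,:,::-1])
for cam in ('top','scene'):
  c=calibration(cam); print(cam,c['fx'],(-np.array(c['R']).T@np.array(c['t'])).round(3))
  for t in ('small_jar','large_jar','crate_jar','crate','gate','bolt'):
    print(cam,t,[(round(d['conf'],2),np.round(d['rect'],1).tolist()) for d in recognise(cam,t)[:5]])
E
```

```text
pics
{'time_s': 0.0, 'joints': array([ 1.16440706,  0.43525885,  0.02494558,  1.57411312, -0.01162054,
        1.133997  , -0.07517418]), 'qvel': array([-3.92755483e-04, -4.83328858e-05,  1.41463241e-03,  1.09241465e-04,
       -1.04026611e-03, -7.46198107e-04,  5.27212366e-04]), 'joint_torque': array([-3.00389211e-04, -6.70472217e+01,  1.02451690e+00, -3.16205692e+01,
        1.54457189e-02,  1.26863876e-02, -1.59094566e-05]), 'tool_pos': array([ 0.18677321, -0.59589835,  0.23049717]), 'tcp_rot': array([-3.10387907e+00, -4.74918882e-01,  5.70138900e-04]), 'ft_force': array([ 0.03673822, -0.4690346 ,  0.72648855]), 'torque': array([ 0.0339897 , -0.03828025,  0.00881954]), 'finger_gap': 0.0858641996030924}
top 400.07185704731967 [ 0.408 -0.082  0.907]
top small_jar [(0.96, [383.2, 242.6, 28.8, 27.6]), (0.89, [357.0, 269.5, 26.7, 22.3]), (0.72, [296.6, 216.8, 22.9, 20.5]), (0.63, [380.0, 196.3, 24.0, 20.8]), (0.59, [341.4, 219.1, 27.6, 22.1])]
top large_jar [(0.81, [349.8, 147.7, 24.1, 31.3])]
top crate_jar [(0.67, [248.2, 154.4, 25.7, 30.1])]
top crate [(0.84, [219.4, 176.3, 107.9, 136.0])]
top gate [(0.81, [206.5, 210.1, 78.0, 72.4]), (0.67, [236.2, 238.1, 6.2, 10.4])]
top bolt [(0.65, [348.6, 146.6, 27.3, 31.3]), (0.54, [221.4, 176.8, 106.9, 131.7]), (0.51, [236.1, 240.2, 10.0, 7.6])]
scene 408.95358784568157 [0.28  0.432 0.765]
scene small_jar [(0.94, [349.9, 165.7, 16.9, 26.3]), (0.87, [296.1, 128.6, 17.3, 19.2]), (0.82, [287.3, 185.8, 16.4, 23.5]), (0.73, [335.0, 142.4, 18.6, 26.4]), (0.59, [305.9, 160.2, 15.4, 23.3])]
scene large_jar [(0.73, [252.8, 131.5, 17.7, 26.6]), (0.18, [214.4, 214.9, 153.0, 103.0])]
scene crate_jar [(0.69, [209.9, 193.8, 22.4, 30.7])]
scene crate [(0.58, [210.9, 214.6, 156.4, 105.5])]
scene gate [(0.68, [239.4, 242.1, 101.9, 43.9]), (0.42, [282.6, 227.4, 5.9, 8.1])]
scene bolt []
```

View pics/a.png

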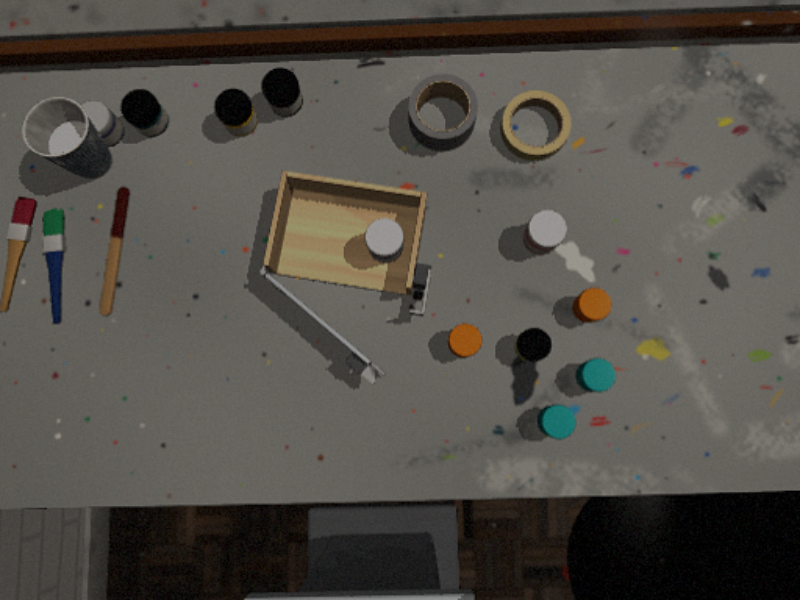

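View pics/b.png

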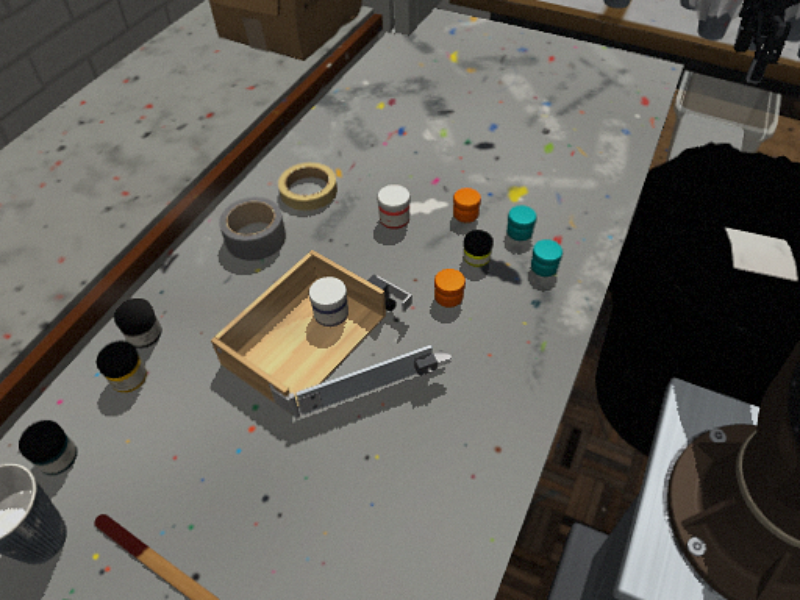

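Candidates for the small jar in the top view (native pixels): orange (297,217), orange (380,196), turquoise (383,243), turquoise (357,269), black lid (341,219). There are also three black-lidded jars left of the crate. By the description it is the black lid at (341,219). I'll check it in a close crop and measure.

Run:
```python
from h import *
save('top','c.png',(160,100,400,280),3.3)
cs={k:calibration(k) for k in('top','scene')}
for n,uv,sc,h in (('small',(341.4,219.1),(305.9,160.2),.042),('or1',(296.6,216.8),None,.042),('or2',(380,196.3),None,.042),('tq1',(383.2,242.6),None,.042),('tq2',(357,269.5),None,.042),('large',(349.8,147.7),None,.055),('cj',(248.2,154.4),None,.06)):
    print(n,px2w('top',uv,h*.8).round(4), '' if sc is None else px2w('scene',sc,h/2).round(4))
for q in ((285,173),(426,192),(408,293),(265,270)):
    print(px2w('top',np.array(q)/1.5625,.06).round(4))
s=read_state(); print(cv2.Rodrigues(s['tcp_rot'])[0].round(3))
```

```text
small [ 0.4882 -0.2517  0.0336] [ 0.4839 -0.2519  0.021 ]
or1 [ 0.4961 -0.1547  0.0336] 
or2 [ 0.5358 -0.339   0.0336] 
tq1 [ 0.4349 -0.3382  0.0336] 
tq2 [ 0.3795 -0.2784  0.0336] 
large [ 0.6449 -0.2779  0.044 ] 
cj [ 0.6361 -0.0528  0.048 ] 
[0.7383 0.0912 0.06  ]
[ 0.7027 -0.1088  0.06  ]
[ 0.5588 -0.0792  0.06  ]
[0.5976 0.1189 0.06  ]
[[ 0.954  0.299 -0.   ]
 [ 0.299 -0.954 -0.   ]
 [-0.     0.    -1.   ]]
```

View pics/c.png

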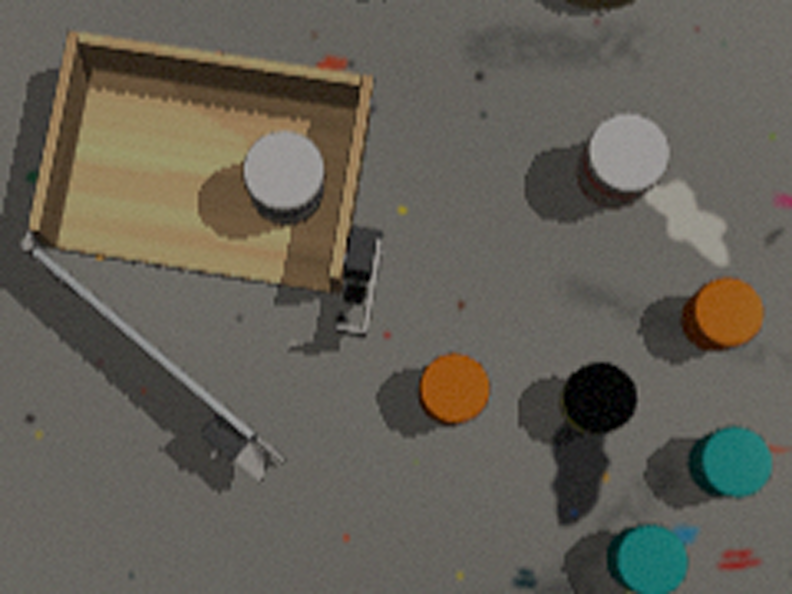

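The crop confirms the black-lidded small jar at crop (600,398), native (341.8,220.6). The crate rim corners are at crop (70,33), (373,77), (340,292) and (31,236), and the gate runs from (32,243) to about (265,455).

```bash
python3 - <<'E'
from h import *
f=lambda q,z: px2w('top',np.array(q)/3.3+[160,100]-.35,z)[:2]
P=np.array([f(q,.06) for q in ((70,33),(373,77),(340,292),(31,236))])
Q=np.array([(75,105),(75,-105),(-75,-105),(-75,105)])/1e3
H=(Q-Q.mean(0)).T@(P-P.mean(0)); th=np.arctan2(H[0,1]-H[1,0],H[0,0]+H[1,1])
R=np.array([[np.cos(th),-np.sin(th)],[np.sin(th),np.cos(th)]]); o=P.mean(0)
print('crate',o.round(4),th.round(4),'resid mm',((P-(Q@R.T+o))*1e3).round(1).tolist())
W=lambda x,y:(R@[x,y]+o)
inv=lambda p:(R.T@(np.array(p)-o)).round(4)
print('slot',W(-.005,.047).round(4),'hinge',W(-.075,.103).round(4),'push dir',R[:,0].round(3))
j=f((600,398),.042); print('jar',j.round(4), 'crate jar c',inv(f((284,170),.061)))
h=W(-.075,.103); g=f((248,438),.06); d=inv(g)-inv(h); print('gate end',g.round(4),'angle',np.arctan2(-d[0],-d[1]).round(3),np.hypot(*d).round(3))
np.savez('cr.npz',o=o,th=th)
E
python3 -m creep '[[0.2,0.2,0,0,0,0.1],[0.6,0.6,-0.1,0,0,0.3],[1,1,-0.2,0,0,0.5]]' 0.45 30
```

```text
crate [0.6505 0.0059] -0.1936 resid mm [[-3.4, 0.2], [-1.5, 2.7], [0.7, 0.3], [4.2, -3.1]]
slot [0.6546 0.053 ] hinge [0.5967 0.1214] push dir [ 0.981 -0.192]
jar [ 0.4849 -0.2501] crate jar c [ 0.0002 -0.0548]
gate end [ 0.4642 -0.0207] angle 0.557 0.194
time_s: 1.12
tool_pos: [0.2998, -0.4833, 0.2096]
tcp_rot: [2.949, 1.082, 0.001]
ft_force: [0.8, -0.7, -1.0]
finger_gap: 0.062
```

```bash
python3 -m creep '[[0.3,0.4,-0.1,0,0,0.2],[0.75,0.95,-0.3,0,0,0.43]]'; python3 -m creep '[[0.37,0.46,-0.1,0,0,0.2],[0.74,0.92,-0.2,0,0,0.43],[0.74,0.92,-0.2,0,0,0.43],[0.74,0.92,-0.2,0,0,0.43]]'
python3 - <<'E'
from h import *
s=read_state(); print(s['time_s'],s['tool_pos'],cv2.Rodrigues(s['tcp_rot'])[0].round(3).tolist(),s['finger_gap'])
c=calibration('wrist'); save('wrist','d.png',None,1.2)
for d in recognise('wrist','small_jar')[:4]: print(round(d['conf'],2),np.round(d['rect'],1),px2w('wrist',d['rect'][:2],.03,c).round(4))
print(w2px('wrist',[.485,-.2505,.042],c))
E
```

```text
time_s: 1.38
tool_pos: [0.3739, -0.3883, 0.1809]
tcp_rot: [2.723, 1.563, 0.001]
ft_force: [0.8, -0.6, 0.1]
finger_gap: 0.0622
time_s: 1.88
tool_pos: [0.4619, -0.2779, 0.1566]
tcp_rot: [-2.426, -1.996, -0.001]
ft_force: [-1.1, -0.5, 0.3]
finger_gap: 0.0621
1.875 [ 0.46193484 -0.27786595  0.15660318] [[0.193, 0.981, 0.0], [0.981, -0.193, 0.001], [0.001, 0.0, -1.0]] 0.06213024715187461
0.89 [359.6 233.5  66.   63.8] [ 0.5407 -0.3413  0.03  ]
0.88 [160.6 203.   63.2  60.4] [ 0.3803 -0.2814  0.03  ]
0.86 [278.  148.1  59.4  61.6] [ 0.4847 -0.255   0.03  ]
0.81 [247.6 249.8  55.3  61.1] [ 0.4431 -0.3377  0.03  ]
[278.25925701 144.92349464]
```

View pics/d.png

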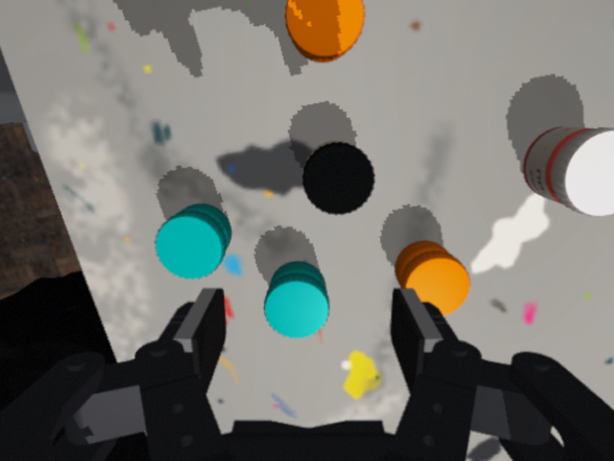

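The wrist view shows the black lid at about (282,148) native, between the two turquoise and two orange look-alikes. I'll refine its centre by thresholding.

Run:
```python
from h import *
c=calibration('wrist'); im=camera('wrist'); m=(im.max(2)<35).astype(np.uint8)
m[:,:235]=0;m[:,330:]=0;m[:105]=0;m[190:]=0
n,l,st,ce=cv2.connectedComponentsWithStats(m)
i=1+st[1:,4].argmax(); cn=st[i,:2]+st[i,2:4]/2-.5; print(st[i],ce[i])
for p in(ce[i],cn): w=px2w('wrist',p,.042,c); s=read_state(); d=(w-s['tool_pos'])/.12; print(w.round(4),d.round(3), s['tool_pos'].round(4))
```

```text
[ 253  114   60   60 2719] [282.40603163 143.2717911 ]
[ 0.4868 -0.2533  0.042 ] [ 0.223  0.235 -0.957] [ 0.46   -0.2815  0.1568]
[ 0.4868 -0.2534  0.042 ] [ 0.223  0.234 -0.957] [ 0.46   -0.2815  0.1568]
```

```bash
python3 -m creep '[[0.12,0.12,-0.1,0,0,0],[0.22,0.23,-0.4,0,0,0],[0.22,0.23,-0.6,0,0,0],[0.22,0.23,-0.6,0,0,0],[0.22,0.23,-0.6,0,0,0]]'
python3 - <<'E'
from h import *
c=calibration('wrist'); im=camera('wrist'); cv2.imwrite('pics/e.png',im[:,:,::-1]); s=read_state(); print(s['tool_pos'],w2px('wrist',[.4868,-.2533,.042],c),w2px('wrist',s['tool_pos'],c))
E
```

```text
time_s: 2.65
tool_pos: [0.4873, -0.254, 0.0856]
tcp_rot: [2.432, 1.987, 0.0]
ft_force: [0.1, -0.5, 0.5]
finger_gap: 0.0619
[ 0.48755702 -0.25397386  0.08587115] [254.07063859 216.15944422] [255.42026232 251.33869019]
```

View pics/e.png

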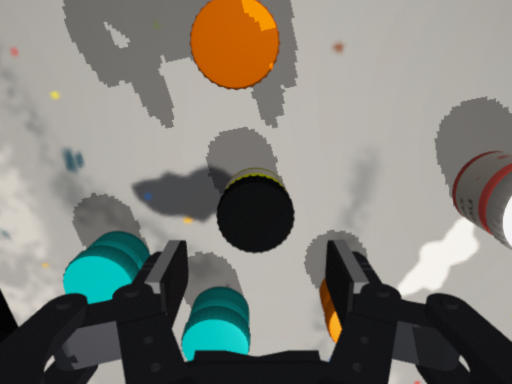

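The lid centre is at (256,214), within 2 px of the prediction, and centred between the fingers. Descending and gripping.

```bash
python3 -m creep '[[0,0,-0.15,0,0,0],[0,0,-0.35,0,0,0],[0,0,-0.55,0,0,0],[0,0,-0.64,0,0,0],[0,0,-0.64,0,0,0]]' && python3 -m creep '[[0,0,0,0,0,0],[0,0,0,0,0,0],[0,0,0,0,0,0],[0,0,0,0,0,0],[0,0,0,0,0,0],[0,0,0,0,0,0],[0,0,0,0,0,0]]' -1 35
```

```text
time_s: 3.32
tool_pos: [0.4873, -0.2531, 0.0081]
tcp_rot: [2.431, 1.989, -0.0]
ft_force: [0.4, -0.0, -0.6]
finger_gap: 0.0618
time_s: 4.2
tool_pos: [0.4878, -0.2532, 0.0092]
tcp_rot: [2.43, 1.989, 0.001]
ft_force: [-1.4, 0.3, 6.8]
finger_gap: 0.0441
```

```bash
python3 -m creep '[[0,0,0.1,0,0,0],[0,0,0.35,0,0,0],[0,0,0.7,0,0,0],[0,0,0.95,0,0,0],[0,0,1,0,0,0],[0,0,1,0,0,0],[0,0,1,0,0,0],[0,0,1,0,0,0]]'
python3 - <<'E'
from h import *
s=read_state(); print(s['tool_pos'],s['ft_force'],s['finger_gap'],cv2.Rodrigues(s['tcp_rot'])[0].round(3).tolist())
print((np.array([.6546,.053])-s['tool_pos'][:2])/.12)
E
```

```text
time_s: 5.2
tool_pos: [0.4867, -0.2525, 0.1268]
tcp_rot: [-2.43, -1.989, 0.001]
ft_force: [0.4, 1.0, -0.9]
finger_gap: 0.0444
[ 0.4866751  -0.2525143   0.12675289] [ 0.36430532  1.04713006 -0.94534073] 0.04436573731982831 [[0.197, 0.98, -0.002], [0.98, -0.197, 0.001], [0.001, -0.002, -1.0]]
[1.39937418 2.54595252]
```

```bash
python3 -m creep '[[0.1,0.2,0,0,0,0],[0.25,0.5,0,0,0,0],[0.42,0.85,0,0,0,0]]'; python3 -m creep '[[0.16,0.33,0,0,0,0],[0.35,0.66,0,0,0,0],[0.49,0.95,0,0,0,0]]';  python3 -m creep '[[0.2,0.3,0,0,0,0],[0.4,0.6,0,0,0,0],[0.49,0.74,0,0,0,0],[0.49,0.74,0,0,0,0],[0.49,0.74,0,0,0,0],[0.49,0.74,0,0,0,0]]'
python3 - <<'E'
from h import *
s=read_state(); print(s['tool_pos'],s['ft_force'],s['finger_gap'],cv2.Rodrigues(s['tcp_rot'])[0].round(3).tolist())
print((np.array([.6546,.053])-s['tool_pos'][:2])/.12)
save('top','f.png',(150,90,300,260),3.3)
E
```

```text
time_s: 5.58
tool_pos: [0.5377, -0.1505, 0.1271]
tcp_rot: [-2.432, -1.987, 0.001]
ft_force: [0.9, -0.3, -1.4]
finger_gap: 0.0443
time_s: 5.95
tool_pos: [0.597, -0.0349, 0.1271]
tcp_rot: [-2.43, -1.99, 0.001]
ft_force: [-0.2, 0.2, -1.7]
finger_gap: 0.0439
time_s: 6.7
tool_pos: [0.6548, 0.05, 0.1278]
tcp_rot: [2.433, 1.987, -0.002]
ft_force: [0.6, 0.2, -2.3]
finger_gap: 0.0439
[0.65483319 0.05003534 0.12775255] [ 0.59956738  0.20499001 -2.30907557] 0.04388453803181447 [[0.2, 0.98, -0.0], [0.98, -0.2, -0.001], [-0.001, -0.0, -1.0]]
[-0.00194325  0.02470549]
```

View pics/f.png

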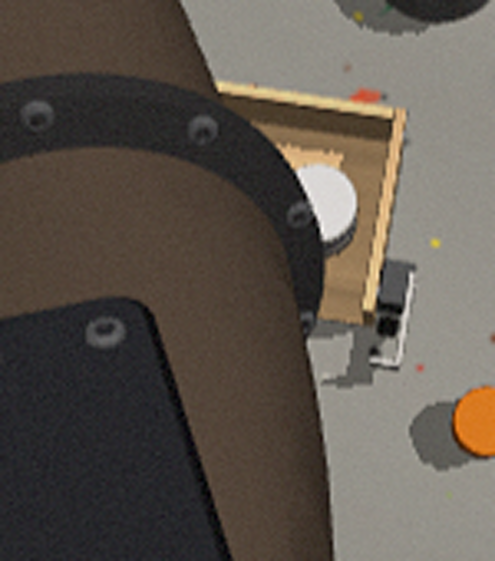

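The arm hides the slot in the top view, but the crate jar and wall look untouched, so the numbers stand. Lowering, with the last few mm by feel.

```bash
python3 -m creep '[[0,0.02,-0.15,0,0,0],[0,0.02,-0.4,0,0,0],[0,0.02,-0.65,0,0,0],[0,0.02,-0.82,0,0,0],[0,0.02,-0.88,0,0,0],[0,0.02,-0.89,0,0,0],[0,0.02,-0.89,0,0,0]]'; python3 -m creep '[[0,0,-0.02,0,0,0],[0,0,-0.03,0,0,0],[0,0,-0.03,0,0,0]]'
```

```text
time_s: 7.62
tool_pos: [0.656, 0.0546, 0.0219]
tcp_rot: [2.431, 1.989, 0.002]
ft_force: [-0.3, 0.1, -1.6]
finger_gap: 0.0442
time_s: 8.0
tool_pos: [0.6553, 0.0544, 0.0175]
tcp_rot: [2.431, 1.99, 0.0]
ft_force: [0.3, -0.8, -1.1]
finger_gap: 0.0438
```

Run:
```python
from h import *
s=read_state(); print(s['tool_pos'],s['ft_force'])
im=camera('wrist'); cv2.imwrite('pics/g.png',im[:,:,::-1])
```

```text
[0.65526466 0.05441261 0.01751351] [ 0.32242314 -0.76899365 -1.11228412]
```

View pics/g.png

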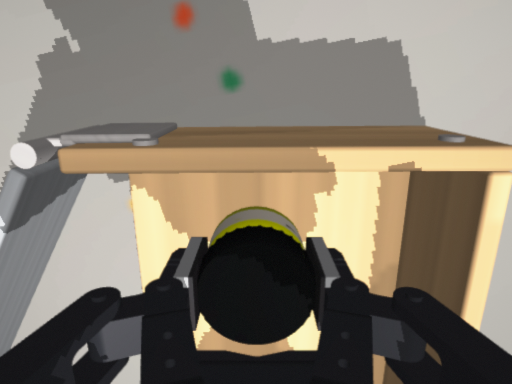

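The jar is held upright inside the hinge half, square to the wall at (256,280), with clearance front and back. Lowering by feel.

```bash
python3 -m creep '[[0,0,-0.01,0,0,0],[0,0,-0.02,0,0,0],[0,0,-0.02,0,0,0],[0,0,-0.02,0,0,0]]'
```

```text
time_s: 8.55
tool_pos: [0.6553, 0.0545, 0.0153]
tcp_rot: [2.431, 1.99, 0.0]
ft_force: [-1.8, 0.3, 2.6]
finger_gap: 0.0444
```

Contact: z force went from −1.1 to +2.6 N. Releasing to a modest opening and rising.

```bash
python3 -m creep '[[0,0,0,0,0,0],[0,0,0,0,0,0],[0,0,0,0,0,0],[0,0,0,0,0,0],[0,0,0.05,0,0,0]]' 0.4 20; python3 -m creep '[[0,0,0.1,0,0,0],[0,0,0.35,0,0,0],[0,0,0.7,0,0,0],[0,0,1,0,0,0],[0,0,1,0,0,0],[0,0,1,0,0,0]]'
python3 - <<'E'
from h import *
s=read_state(); print(s['tool_pos'],s['ft_force'])
c=calibration('wrist');im=camera('wrist'); cv2.imwrite('pics/i.png',im[:,:,::-1])
for d in recognise('wrist','small_jar')[:2]: print(round(d['conf'],2),np.round(d['rect'],1),px2w('wrist',d['rect'][:2],.04,c).round(4))
E
```

```text
time_s: 9.18
tool_pos: [0.6549, 0.0543, 0.0208]
tcp_rot: [-2.431, -1.99, 0.001]
ft_force: [0.3, 0.2, -0.4]
finger_gap: 0.0598
time_s: 9.93
tool_pos: [0.6551, 0.0543, 0.1413]
tcp_rot: [2.431, 1.99, 0.0]
ft_force: [0.5, 0.2, 0.2]
finger_gap: 0.0598
[0.65507837 0.05426628 0.14126119] [0.47838035 0.23589197 0.21692607]
0.61 [255.4 189.1  62.9  65.9] [0.6551 0.0544 0.04  ]
```

View pics/i.png

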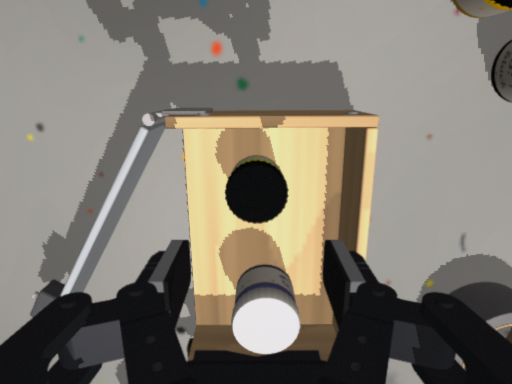

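The jar stands upright at (256,191), beside the untouched crate jar. Now working out the gate angle and the push arc.

Run:
```python
from h import *
z=np.load('cr.npz'); o,th=z['o'],float(z['th'])
c=calibration('wrist'); f=lambda q:px2w('wrist',q,.06,c)[:2]
R=np.array([[np.cos(th),-np.sin(th)],[np.sin(th),np.cos(th)]])
inv=lambda p:(R.T@(p-o)).round(4)
print('hinge',f((149,119)),inv(f((149,119))),'rim back-left',inv(f((378,119))),'wall outer mid',inv(f((260,116))))
a,b=f((155,124)),f((76,282)); d=R.T@(b-a); A=np.arctan2(-d[0],-d[1]); print('gate',inv(a),inv(b),A)
h=R@[-.075,.103]+o; s=read_state(); print(s['tool_pos'].round(4),s['joints'].round(2))
def pose(a,r=.135,d=.0185):
    p=h+R@(r*np.array([-np.sin(a),-np.cos(a)])+d*np.array([-np.cos(a),np.sin(a)])); return p
print('start',pose(A,d=.045),'yaw turn',-A/(np.pi/4))
p0=pose(A,d=.045)
for a in (A,.5,.4,.3,.2,.15,.1,.05,0): p=pose(a); print(round(a,3),p.round(4),((p-p0)/.12).round(3),round((A-a)/(np.pi/4),3))
```

```text
hinge [0.59781228 0.12027193] [-0.0737  0.1021] rim back-left [0.0741 0.1012] wall outer mid [-0.002   0.1035]
gate [-0.0701  0.0989] [-0.1408 -0.0175] 0.5458636484236753
[0.6546 0.0542 0.1401] [ 0.06  0.6  -0.35  1.57  0.23  1.02 -0.55]
start [0.47247477 0.05195346] yaw turn -0.6950151832064353
0.546 [0.4921 0.0341] [ 0.163 -0.149] 0.0
0.5 [0.4962 0.0294] [ 0.197 -0.188] 0.058
0.4 [0.5059 0.0198] [ 0.278 -0.268] 0.186
0.3 [0.5164 0.0113] [ 0.366 -0.339] 0.313
0.2 [0.5278 0.0038] [ 0.461 -0.401] 0.44
0.15 [5.338e-01 5.000e-04] [ 0.511 -0.429] 0.504
0.1 [ 0.5399 -0.0025] [ 0.562 -0.454] 0.568
0.05 [ 0.5462 -0.0052] [ 0.614 -0.476] 0.631
0 [ 0.5526 -0.0075] [ 0.667 -0.496] 0.695
```

```bash
python3 -m creep '[[-0.2,0,0,0,0,-0.1],[-0.5,0,0,0,0,-0.25],[-0.76,-0.01,0,0,0,-0.35],[-0.76,-0.01,0,0,0,-0.35]]' -1 20; python3 -m creep '[[-0.3,0,0,0,0,-0.17],[-0.6,0,0,0,0,-0.3],[-0.76,-0.01,0,0,0,-0.345],[-0.76,-0.01,0,0,0,-0.345],[-0.76,-0.01,0,0,0,-0.345]]'
python3 -m creep '[[0,0,-0.15,0,0,0],[0,0,-0.5,0,0,0],[0,0,-0.85,0,0,0],[0,0,-0.96,0,0,0],[0,0,-0.96,0,0,0],[0,0,-0.96,0,0,0]]'
python3 - <<'E'
from h import *
s=read_state(); print(s['tool_pos'],s['ft_force'],s['joints'].round(2),s['finger_gap'],(2*np.arctan2(s['tcp_rot'][1],s['tcp_rot'][0])-np.pi/2))
E
```

```text
time_s: 10.52
tool_pos: [0.5615, 0.053, 0.1403]
tcp_rot: [-2.68, -1.638, 0.005]
ft_force: [0.8, -0.1, 0.1]
finger_gap: -0.0004
time_s: 11.15
tool_pos: [0.4741, 0.0521, 0.141]
tcp_rot: [2.877, 1.262, 0.001]
ft_force: [-0.2, 0.1, 0.4]
finger_gap: -0.0004
time_s: 11.9
tool_pos: [0.4741, 0.0523, 0.027]
tcp_rot: [2.877, 1.261, 0.003]
ft_force: [-0.1, -0.6, 1.1]
finger_gap: 0.0001
[0.47407525 0.05227748 0.02697759] [-0.05967276 -0.63234122  1.09585683] [-0.05  0.5  -0.22  2.12  0.21  0.54 -1.17] 0.00013025995871337673 -0.7447701925920501
```

```bash
python3 -m creep '[[0.05,-0.05,0,0,0,0],[0.1,-0.1,0,0,0,0],[0.15,-0.15,0,0,0,0],[0.185,-0.19,0,0,0,0.06],[0.225,-0.23,0,0,0,0.12],[0.265,-0.27,0,0,0,0.185],[0.31,-0.305,0,0,0,0.25],[0.355,-0.34,0,0,0,0.315],[0.4,-0.37,0,0,0,0.375],[0.45,-0.4,0,0,0,0.44],[0.475,-0.415,0,0,0,0.47],[0.5,-0.43,0,0,0,0.505],[0.5,-0.43,0,0,0,0.505]]'
python3 - <<'E'
from h import *
s=read_state(); print(s['tool_pos'],s['ft_force'],s['joints'].round(2),(2*np.arctan2(s['tcp_rot'][1],s['tcp_rot'][0])-np.pi/2))
E
```

```text
time_s: 13.52
tool_pos: [0.5332, 0.0002, 0.0258]
tcp_rot: [2.573, 1.803, 0.0]
ft_force: [-0.4, 0.2, -0.0]
finger_gap: -0.0003
[5.33151645e-01 2.36239700e-04 2.58480347e-02] [-0.41382056  0.21014045 -0.04998469] [ 0.14  0.58 -0.33  1.98  0.3   0.63 -0.73] -0.34845412558258815
```

```bash
python3 -m creep '[[0.017,-0.008,0,0,0,0.02],[0.034,-0.017,0,0,0,0.04],[0.051,-0.025,0,0,0,0.064],[0.051,-0.025,0,0,0,0.064]]'
python3 - <<'E'
from h import *
s=read_state(); print(s['tool_pos'],s['ft_force'])
save('scene','j.png',(180,140,340,280),4)
E
```

```text
time_s: 14.02
tool_pos: [0.5393, -0.0027, 0.0259]
tcp_rot: [2.526, 1.867, 0.001]
ft_force: [-0.4, 0.0, 0.4]
finger_gap: -0.0001
[ 0.53931667 -0.00268688  0.02587152] [-0.36555392  0.00805545  0.40454195]
```

View pics/j.png

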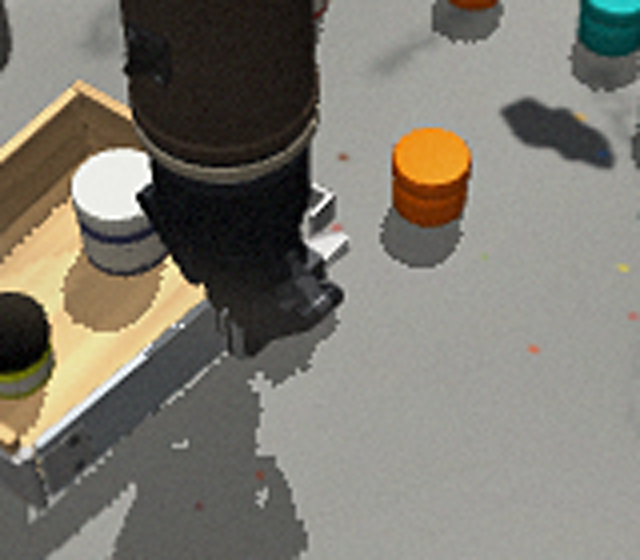

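The finger is on the gate face, clear of the latch case, and the gate is nearly shut. Continuing in small steps by feel.

```bash
python3 -m creep '[[0.01,-0.004,0,0,0,0.013],[0.02,-0.008,0,0,0,0.025],[0.02,-0.008,0,0,0,0.025]]'; python3 -m creep '[[0.005,-0.002,0,0,0,0.006],[0.01,-0.004,0,0,0,0.013],[0.01,-0.004,0,0,0,0.013]]'; python3 -m creep '[[0.005,-0.002,0,0,0,0.006],[0.01,-0.004,0,0,0,0.013],[0.01,-0.004,0,0,0,0.013]]'
```

```text
time_s: 14.45
tool_pos: [0.5416, -0.0036, 0.0258]
tcp_rot: [2.508, 1.892, 0.0]
ft_force: [-0.4, 0.5, 0.1]
finger_gap: 0.0001
time_s: 14.82
tool_pos: [0.5427, -0.0041, 0.0258]
tcp_rot: [2.498, 1.905, 0.0]
ft_force: [-0.6, 0.5, 0.8]
finger_gap: 0.0
time_s: 15.2
tool_pos: [0.5439, -0.0045, 0.0258]
tcp_rot: [2.488, 1.918, 0.0]
ft_force: [-1.7, -0.6, 0.7]
finger_gap: -0.0002
```

```bash
for i in 1; do python3 -m creep '[[0.005,-0.002,0,0,0,0.006],[0.01,-0.004,0,0,0,0.013],[0.01,-0.004,0,0,0,0.013]]'; done; python3 -m creep '[[0.005,-0.002,0,0,0,0.006],[0.01,-0.004,0,0,0,0.013],[0.01,-0.004,0,0,0,0.013]]' | sed -n '1,2p;4p'
```

```text
time_s: 15.58
tool_pos: [0.5451, -0.005, 0.0258]
tcp_rot: [2.479, 1.93, 0.0]
ft_force: [0.2, 0.7, -0.2]
finger_gap: -0.0001
time_s: 15.95
tool_pos: [0.5462, -0.0055, 0.0258]
ft_force: [-0.7, 0.1, -0.5]
```

```bash
python3 -m creep '[[0.005,-0.002,0,0,0,0.006],[0.01,-0.004,0,0,0,0.013],[0.01,-0.004,0,0,0,0.013]]' | sed -n '2p;4p'
```

```text
tool_pos: [0.5466, -0.0057, 0.0257]
ft_force: [-4.1, 1.7, 3.5]
```

```bash
python3 -m creep '[[0.005,-0.002,0,0,0,0.006],[0.01,-0.004,0,0,0,0.013],[0.01,-0.004,0,0,0,0.013]]' | sed -n '2p;4p'
```

```text
tool_pos: [0.5476, -0.0062, 0.0257]
ft_force: [-6.4, 0.7, 4.0]
```

```bash
python3 -m creep '[[0.005,-0.002,0,0,0,0.006],[0.01,-0.004,0,0,0,0.013],[0.01,-0.004,0,0,0,0.013]]' | sed -n '2p;4p'
```

```text
tool_pos: [0.5485, -0.0066, 0.0257]
ft_force: [-7.3, 1.4, 4.6]
```

```bash
python3 -m creep '[[0.005,-0.002,0,0,0,0.003],[0.01,-0.003,0,0,0,0.006],[0.01,-0.003,0,0,0,0.006]]' | sed -n '2p;4p'
```

```text
tool_pos: [0.5494, -0.0069, 0.0257]
ft_force: [-8.6, 1.7, 6.1]
```

```bash
python3 -m creep '[[0.005,-0.002,0,0,0,0.003],[0.01,-0.003,0,0,0,0.006],[0.01,-0.003,0,0,0,0.006]]' | sed -n '2p;4p'
```

```text
tool_pos: [0.5503, -0.0072, 0.0256]
ft_force: [-9.0, 1.9, 6.8]
```

```bash
python3 -m creep '[[0.005,-0.002,0,0,0,0.003],[0.01,-0.003,0,0,0,0.006],[0.01,-0.003,0,0,0,0.006]]' | sed -n '2p;4p'
```

```text
tool_pos: [0.5521, -0.0077, 0.0256]
ft_force: [-4.3, 1.2, 2.5]
```

```bash
python3 -m creep '[[0.005,-0.002,0,0,0,0.003],[0.01,-0.003,0,0,0,0.006],[0.01,-0.003,0,0,0,0.006]]' | sed -n '2p;4p'
```

```text
tool_pos: [0.5551, -0.0085, 0.0259]
ft_force: [0.1, 1.5, -1.3]
```

```bash
python3 -m creep '[[0.005,-0.002,0,0,0,0.003],[0.01,-0.003,0,0,0,0.006],[0.01,-0.003,0,0,0,0.006]]' | sed -n '2p;4p'
```

```text
tool_pos: [0.5552, -0.0085, 0.0258]
ft_force: [-4.4, 0.6, 3.2]
```

```bash
python3 -m creep '[[0.005,-0.002,0,0,0,0.003],[0.01,-0.003,0,0,0,0.006],[0.01,-0.003,0,0,0,0.006]]' | sed -n '2p;4p'
```

```text
tool_pos: [0.5554, -0.0087, 0.0258]
ft_force: [-8.3, 2.1, 6.7]
```

```bash
python3 -m creep '[[0.004,-0.001,0,0,0,0],[0.008,-0.002,0,0,0,0],[0.008,-0.002,0,0,0,0]]' | sed -n '2p;4p'
```

```text
tool_pos: [0.5556, -0.0088, 0.0257]
ft_force: [-11.2, 2.8, 7.2]
```

```bash
python3 -m creep '[[0.004,-0.001,0,0,0,0],[0.006,-0.002,0,0,0,0],[0.006,-0.002,0,0,0,0]]' | sed -n '2p;4p'
```

```text
tool_pos: [0.5558, -0.0088, 0.0257]
ft_force: [-13.9, 3.4, 11.9]
```

Total force is about 18 N against a firm stop. The snap, with force dropping to zero and a jump of about 3 mm, came before it. Backing off slowly to see whether the gate holds.

```bash
python3 -m creep '[[-0.02,0.004,0,0,0,0],[-0.05,0.01,0,0,0,0],[-0.1,0.02,0,0,0,0],[-0.25,0.05,0,0,0,0],[-0.5,0.1,0,0,0,0],[-0.8,0.15,0,0,0,0]]'; python3 -m creep '[[-0.1,0,0.2,0,0,0],[-0.3,-0.2,0.6,0,0,0],[-0.5,-0.5,0.9,0,0,0],[-0.6,-0.9,1,0,0,0],[-0.6,-1,1,0,0,0]]'; python3 -m creep '[[0,-0.3,0.2,0,0,0],[0,-0.7,0.5,0,0,0],[0,-1,0.8,0,0,0],[0,-1,0.8,0,0,0],[0,-1,0.8,0,0,0]]'
python3 - <<'E'
from h import *
im=camera('top');b=camera('scene')
A=cv2.resize(im[110:270,160:290],(400,492),interpolation=2); B=cv2.resize(b[140:290,180:310],(400,462),interpolation=2)
B=cv2.copyMakeBorder(B,0,30,0,0,0); cv2.imwrite('pics/k.png',np.hstack([A,B])[:,:,::-1])
z=np.load('cr.npz');th=float(z['th']);R=np.array([[np.cos(th),-np.sin(th)],[np.sin(th),np.cos(th)]])
for t in('gate','bolt_tip','small_jar','crate_jar','large_jar'):
  print(t,[(round(d['conf'],2),np.round(d['rect'],1).tolist(),(R.T@(px2w('top',d['rect'][:2],.04)[:2]-z['o'])).round(3).tolist()) for d in recognise('top',t)[:5]])
E
```

```text
time_s: 20.82
tool_pos: [0.4625, 0.0086, 0.026]
tcp_rot: [2.411, 2.014, 0.002]
ft_force: [-0.1, 1.6, 0.9]
finger_gap: -0.0001
time_s: 21.45
tool_pos: [0.3902, -0.1148, 0.1469]
tcp_rot: [2.413, 2.006, 0.0]
ft_force: [1.2, 1.4, 0.5]
finger_gap: -0.0
time_s: 22.08
tool_pos: [0.3907, -0.2305, 0.241]
tcp_rot: [-2.409, -2.015, -0.0]
ft_force: [0.3, 0.6, -0.7]
finger_gap: -0.0001
gate [(0.56, [215.9, 189.3, 100.5, 26.7], [-0.09, -0.003]), (0.45, [246.8, 153.9, 22.1, 23.6], [-0.0, -0.056])]
bolt_tip [(0.37, [259.1, 196.4, 2.0, 9.1], [-0.09, -0.099])]
small_jar [(0.98, [201.6, 150.9, 21.7, 23.8], [-0.009, 0.045]), (0.97, [380.5, 196.8, 25.6, 22.5], [-0.048, -0.36]), (0.71, [215.4, 186.1, 98.2, 28.0], [-0.083, -0.0]), (0.65, [296.6, 217.2, 17.1, 21.0], [-0.122, -0.187]), (0.47, [346.4, 271.2, 5.1, 15.7], [-0.219, -0.308])]
crate_jar [(0.92, [248.4, 153.9, 22.8, 24.1], [0.0, -0.06])]
large_jar [(0.6, [347.3, 148.8, 25.6, 30.2], [0.047, -0.275])]
```

View pics/k.png

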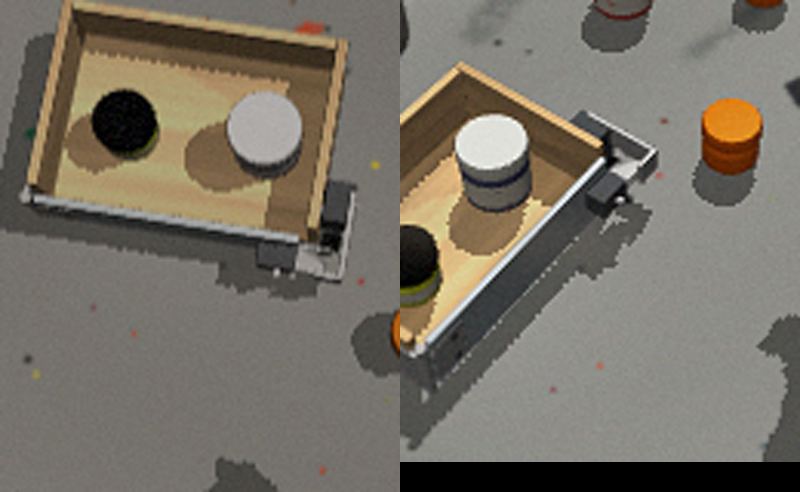

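The gate stands shut by itself with the arm away: its top edge runs from (30,197) to (300,240), flush with the wall fronts. A close look at the bolt and keeper from the wrist camera should settle whether it is latched.

```bash
python3 -m creep '[[0.2,0.1,-0.2,0,0,0],[0.6,0.35,-0.5,0,0,0],[1,0.6,-0.8,0,0,0],[1,0.6,-0.8,0,0,0]]' >/dev/null; python3 -m creep '[[0.1,0,0,0,0,0],[0.25,0,0,0,0,0],[0.25,0,0,0,0,0],[0.25,0,0,0,0,0]]'
python3 - <<'E'
from h import *
c=calibration('wrist');im=camera('wrist')
np.savez('w.npz',im=im,**{k:np.array(v) for k,v in c.items()})
z=np.load('cr.npz');th=float(z['th']);R=np.array([[np.cos(th),-np.sin(th)],[np.sin(th),np.cos(th)]])
u=w2px('wrist',[*(R@[-.09,-.11]+z['o']),.05],c); print(u)
x,y=np.clip(u-[110,85],0,[292,214]).astype(int); print(x,y)
cv2.imwrite('pics/l.png',cv2.resize(im[y:y+170,x:x+220],None,fx=3.5,fy=3.5,interpolation=2)[:,:,::-1])
E
```

```text
time_s: 23.42
tool_pos: [0.5401, -0.1605, 0.1463]
tcp_rot: [2.411, 2.013, -0.0]
ft_force: [0.5, -0.1, 0.3]
finger_gap: 0.0001
[236.45980887  84.87281502]
126 0
```

View pics/l.png

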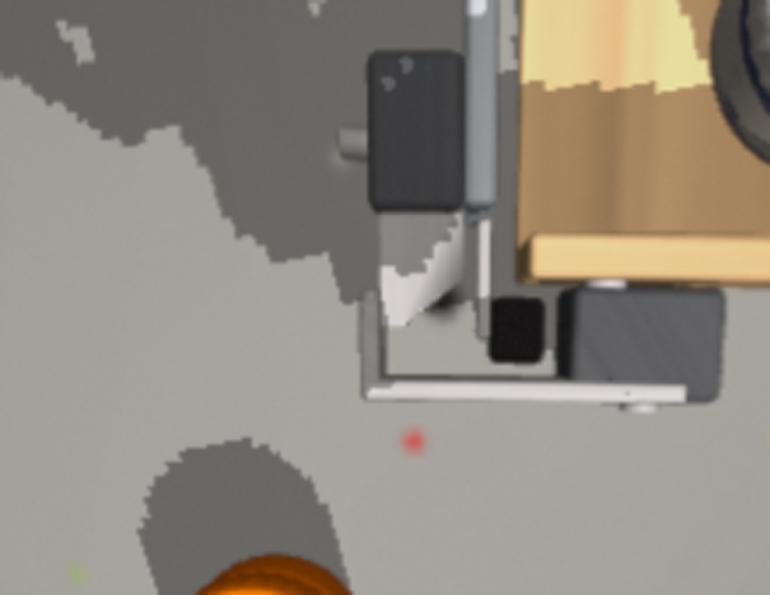

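The bolt is fully out, tip at crop (395,322), with its flat back just inside the keeper lip at (372,345). The gate plate is resting on the buffer at (515,330), so it is latched, and the robot is clear. Handing in.

```bash
python3 -c "
from plant import *
s=read_state(); print(s['time_s'],s['ft_force']); print(close_job())"
```

```text
23.475 [-0.35577233  0.26031599  0.07195631]
the job is handed in; nothing more can be done
None
```

The small black-lidded jar is standing in the crate's free half, and the gate is latched shut. I handed the job in at 23.5 s of the 58 s allowed, and it reported no verdict.

- **Jar:** I lowered it until it touched the floor at about 3 N and let go. The last top view puts it at about crate x = -0.009, y = +0.045 m; the wrist view before closing shows it upright, and the last pictures agree.
- **Gate:** I pushed it shut in 1 mm steps. The bolt rode over the keeper at about 11 N, then the force dropped to zero and the gate jumped about 3 mm. I pressed it home to about 18.6 N. All of these are totals at the end of each step, and about 12 N of the last one was upward force on the fingers.
- **Last checks:** The close wrist picture shows the bolt fully out, just inside the keeper lip. The gate stayed shut with the arm withdrawn, and the robot touches nothing (about 0.4 N on the sensor). The crate jar and large jar show no visible movement.
- **Weaker points:** I did not measure the gate angle in rad; latching is judged from the picture and the force record. The gate and bolt-tip detections were weak (0.56 and 0.37). My crate corner fit was up to 5 mm off at single corners, though a second view put the hinge within about 2 mm.

I viewed 11 pictures, one over the budget, to confirm the latch. The last four moves and two of the gripper moves were sent without a look between them.

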